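# Clamp the glued bamboo lens rest

### The arm

A 7-joint arm with a two-finger parallel gripper is mounted at the origin on the work surface. World frame = base frame: x ahead of the robot, y to its left, z up, the work surface at z = 0. Lengths are in m, angles in rad, forces in N, time in s.
With the tool pointing down it reaches from about 0.4 to 0.875 m from the base axis. Payload 19.3 kg.
Tool frame: the origin (TCP) lies between the finger pads; the fingertips stand 17 mm ahead of it and the grasp point (between the pads) lies 2 mm behind it (bot.finger_overhang is the distance from the TCP to the fingertips, in m); z points along the fingers, y is the line along which they close (so a half turn about z gives the same grasp; the last joint's range is limited). The gripper opens to 85 mm and grips with 20 to 120 N. Pads are 22 mm wide; open, the fingers measure 114 mm over their backs; the gripper's body (76 mm by 85 mm) begins 54 mm behind the grasp point. The pads swing forward as they close: fully open they stand 13 mm farther back than shut.
Start: joints at [-1.279, 0.521, -0.036, 1.599, 0.021, 1.021, -0.113], TCP at [0.221, 0.585, 0.248] pointing down, gripper open.
Joint ranges: [-2.91, 2.91], [-0.3, 2.13], [-1.5, 1.42], [0.17, 2.43], [-1.26, 4.41], [0.16, 1.93], [-2.52, 2.52]. Speed limits (rad/s): [1.89, 1.89, 2.39, 2.39, 3.01, 3.01, 3.01].

### API

Orientations are given as [roll, pitch, yaw] about the fixed x, y, z axes, in that order (R = Rz(yaw) Ry(pitch) Rx(roll)).
In Python, from workcell import observe, grab_frame, bot gives the robot as it stands.
- The arm moves only by the shell command python3 -m crank 'ROWS' [FORCE]. ROWS is a JSON object of lists of equal length, an entry for each row: "linear": the shift along the world's x, y, z each as a share of 0.25 m, from -1 to 1, a list of three; "delta_rot": the turn, a rotation vector about the world's x, y, z each as a share of 30 degrees, from -1 to 1, a list of three; "fingers": the opening, from -1 (shut) to 1 (fully open). In form: {"linear": [[dx, dy, dz], ...], "delta_rot": [[rx, ry, rz], ...], "fingers": [fingers, ...]}. A call has 1 to 5 rows; each row is the pose to reach, as a shift and turn from the pose commanded when the call began; what a row does not reach only later rows make up. A row lasts 1/10 s, in which the tool goes at most 50 mm and 8.59 degrees, less where a joint would pass 70% of its speed; a pose out of reach is approached as far as the arm can. A call with a number of a shift or a turn outside -1 to 1 is refused whole. A call with a gripper value outside its range is refused whole. The fingers move at their own pace and stop on an object; FORCE is the grip in N (left out, the last holds). Time passes only in rows, so rows that repeat a pose let the fingers close. It gives the time, the measured TCP pose, the force, the opening and the grip force at its end, in the units of the state.
- observe(): the state, without advancing time (a new reading comes with each control period).
- grab_frame(name): name is "scene" or "side" or "wrist"; returns a dict with "image" (400x640x3 uint8, red, green, blue), "mtx" (3x3 intrinsics, pixels), "xyz" and "orientation" of the camera in the world. Camera axes: x right, y down, z forward; pixel columns grow to the right and rows downward; lengths in m; the calibration is good to about 2 mm. A picture is of the moment at which its call begins. There is no depth.
- bot.job_done(): hands the job in; it is judged then, once.
The state is a dict: "clock": time; "qpos": joint angles; "qd": joint speeds; "joint_efforts": joint torques, N m; "position": TCP position; "tool_rot": TCP orientation; "force": force on the tool from outside, world axes, zero at the start; "moment": the same for the moment, N m; "grip_width": finger opening in m; "finger_force": force on a finger pad.
Only numpy, scipy, OpenCV 4.12 (cv2) and the standard library are available. Lean on these libraries where they do the work, as an engineer would, in place of code of your own. Each camera call takes 0.05 s, during which the arm holds its last target. There are 200 camera calls.

### The job

The freshly glued bamboo lens rest lies in the bench clamp. First swing the clamp's flat keeper arm shut over it until it rests fully home in its catch; then pump the trigger (squeeze it towards the fixed grip post, let it spring back, repeat) until the jaw's sprung pad presses the lens rest against the anvil, without pushing the jaw by hand. Finish still squeezing the trigger, with the sprung pad pushed in about half-way: never so hard that the pad bottoms out and crushes the joint, and leave the lens, the tube and the tray where they are.

Things in the scene. Friction and masses are not known exactly. Their poses are not given: they have to be found in the camera images.
- clamp: dark steel bench clamp, bolted down; origin at shelf height under its fixed grip post, x along the bar from trigger to anvil, z up. In its frame, mm: base x -75 to 186, y -30 to 30; fixed post x -6 to 6, y -11 to 11, free z 60 to 116; toothed bar out behind to x -116, z 36; moving jaw top z 54; bed top z 20; anvil top z 53; keeper catch, open to +x, x 125 to 147, y 38 to 50, top z 70
- keeper_pivot (a point): point on the upright axis of the keeper arm's pivot, 90 mm above the shelf; in the clamp's frame x 138, y -42 mm
- keeper_knob (a point): centre of the upright round steel knob (14 mm across, z 62 to 106 mm above the shelf) on the free end of the keeper arm, 112 mm from the pivot axis. The arm is a flat steel strip 10 mm wide, its top 62 mm above the shelf. Shut, the knob is at x 138, y 70 mm in the clamp's frame
- keeper (a joint): swing of the keeper arm, rad: 0 = fully home in its catch (arm along the clamp's +y, over the block), a hard stop; grows as it opens, clockwise seen from above, the arm then pointing past the anvil to the clamp's +x. Starts open by 0.6 to 1.2. Stays where it is left; friction about 1 N at the knob
- trigger_back (a point): centre of the back face (the one away from the fixed post) of the trigger post's free part, 92 mm above the shelf. The trigger post is black plastic, 12 mm thick along the clamp's x, 22 mm wide, free from z 60 to 116 mm
- trigger (a joint): travel of the trigger towards the fixed post, m: 0 = sprung out, 0.020 = fully in; return spring 4 N at 0, 5.6 N at 0.020. Outer width over trigger and post: 50 mm out, 30 mm in. Moving in, its pawl catches the next tooth of the bar (8 mm pitch) and drives the jaw forward by the same distance; moving out, it clicks back and the jaw stays
- post_front (a point): centre of the front face (towards the anvil) of the fixed grip post's free part, 92 mm above the shelf; faces the clamp's +x
- jaw (a joint): advance of the moving jaw and its bar along the clamp's +x, m; starts at 0 to 0.020. Slide friction of 3 N holds it when nothing presses, but the clamp keeps real pressure only while the trigger is held in: let go, the sprung pad pushes the jaw back until little pressure is left. Moved by the trigger only, not touched
- pad (a joint): how far the jaw's sprung rubber pad is pushed in, m: 0 = free, 0.014 = bottomed out; 1.5 N per mm (half-way, 0.007, is about 10 N). Reads clearly above 0 only once the block is pressed against the anvil. More than 26 N crushes the block
- pad_face (a point): centre of the pad's front face, 35 mm above the shelf; pad 40 mm wide, 26 mm high. At jaw 0, pad 0 it is at x 68 mm in the clamp's frame
- anvil_face (a point): centre of the face of the anvil (fixed jaw, 56 mm wide, 16 mm thick), 35 mm above the shelf; it is bolted at a different place each time, x 152 to 168 mm in the clamp's frame; its axes are the clamp's
- block: the glued bamboo lens rest: loose block 40 mm long along the clamp's x (dark glue seam across its middle), 44 mm wide, 30 mm high, 0.12 kg, on the clamp's bed 1 to 4 mm short of the anvil. Origin at the centre of its underside
- lens: bystander: grey rubberized lens standing upright, 72 mm across, 74 mm high, origin at the centre of its underside
- tube: bystander: short chrome extension tube on end, 64 mm across, 28 mm high, origin at the centre of its underside
- tray: bystander: white ceramic tray 140 x 90 x 20 mm with two black plastic body caps in it, origin at the centre of its underside
Things that resemble listed ones, but are neither listed nor needed, are in the scene too. There is more than one size of the block; the one meant has the size given above.

How it is judged:
By the outcome, as a careful person would: the job done as asked, in the order asked, and still so for the second after the job is handed in, while the arm keeps its last pose, push and grip.
It also fails if it takes over 64 s, if anything falls off the work surface, if the arm or the gripper's body presses on something with over 40 N, if the wrist force passes 120 N, or if a joint passes its speed limit or range.

## Working session

There is one attempt and no reset: what is moved stays moved. The work goes in short steps, Python scripts to look and compute and a shell command to move; the robot and the scene stay as the last step left them, time stands still between calls to the robot, and variables do not carry over. Pictures are saved under pics/ and viewed, at most 10 in all, crops included, and the job is handed in when it is done.

```bash
mkdir -p pics; ls; cat > h.py <<'E'
import numpy as np, cv2
from workcell import observe, grab_frame, bot
from scipy.spatial.transform import Rotation as R
def rot(o):
    o=np.array(o,float)
    return o if o.shape==(3,3) else R.from_euler('xyz',o).as_matrix() if o.size==3 else R.from_quat(o).as_matrix()
def ray(f,px,z):
    M=rot(f['orientation']);d=M@np.linalg.inv(f['mtx'])@np.array([px[0],px[1],1.]);p=np.array(f['xyz']);return p+d*(z-p[2])/d[2]
def proj(f,P):
    c=rot(f['orientation']).T@(np.array(P)-np.array(f['xyz']));u=np.array(f['mtx'])@c;return u[:2]/u[2]
def save(f,n):cv2.imwrite(n,f['image'][...,::-1])
E
python3 - <<'E'
from h import *
import pickle
fs={n:grab_frame(n) for n in('scene','side','wrist')}
pickle.dump(fs,open('f0.pkl','wb'))
for n,f in fs.items(): save(f,f'pics/{n}0.png');print(n,f['xyz'],f['orientation'],f['mtx'])
print(observe())
E
```

```text
pics
scene [ 0.94810285 -0.44011825  0.74658087] [-2.48343082  0.01195054  0.8485485 ] [[391.21386009   0.         320.11656742]
 [  0.         391.21386009 196.07939944]
 [  0.           0.           1.        ]]
side [0.49689976 0.47523361 0.40426539] [-2.06739756  0.02405536 -3.07645559] [[376.94828285   0.         326.79283554]
 [  0.         376.94828285 200.3531646 ]
 [  0.           0.           1.        ]]
wrist [0.15242058 0.61013491 0.3748043 ] [2.84953546e+00 1.22099508e-03 1.20855415e+00] [[302.65851332   0.         323.32115587]
 [  0.         302.65851332 202.73871777]
 [  0.           0.           1.        ]]
{'clock': 0.15, 'qpos': array([-1.27922207,  0.5218638 , -0.03631157,  1.5998876 ,  0.02118304,
        1.0210653 , -0.11281597]), 'qd': array([-2.48185442e-05, -1.77262168e-03,  6.45780859e-04, -1.70349455e-03,
       -1.66164254e-04, -6.49676482e-04,  7.75079914e-04]), 'joint_efforts': array([ 2.58688648e-03, -9.27393723e+01,  1.98102839e+00, -3.70059478e+01,
        1.80270692e-02,  6.46905159e-03, -2.24758367e-05]), 'position': array([0.22115606, 0.58431131, 0.24786261]), 'tool_rot': array([-3.14075424e+00,  4.88673942e-05,  2.77976770e+00]), 'force': array([-0.36298878,  0.35644399,  0.83327513]), 'moment': array([-0.00314878,  0.01468296, -0.01183045]), 'finger_force': 0.0, 'grip_width': 0.08556049489408363}
```

View pics/scene0.png

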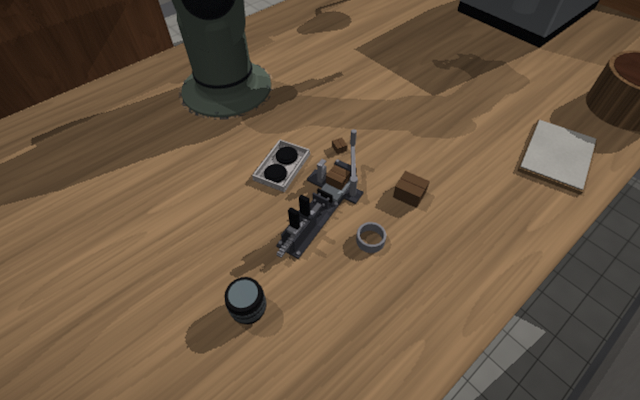

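View pics/side0.png

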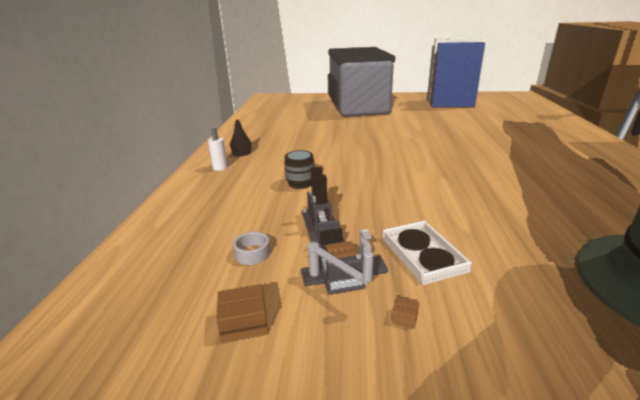

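```bash
python3 - <<'E'
from h import *
import pickle
fs=pickle.load(open('f0.pkl','rb'))
a=fs['scene']['image'][120:265,250:400,::-1];b=fs['side']['image'][155:300,285:435,::-1]
cv2.imwrite('pics/crop0.png',cv2.resize(np.hstack([cv2.resize(a,(400,387),interpolation=cv2.INTER_CUBIC),cv2.resize(b,(400,387),interpolation=cv2.INTER_CUBIC)]),(800,387)))
s=fs['scene']
for n,p,z in [('knob?',(353,133),.106),('pivot',(353,183),.06),('postA',(305,198),.116),('postB',(293,211),.116),('anv/catch',(321,166),.07),('lens',(245,290),.074),('tube',(371,235),.028),('tray',(281,165),.02)]: print(n,ray(s,p,z).round(3))
E
```

```text
knob? [0.482 0.064 0.106]
pivot [ 0.566 -0.015  0.06 ]
postA [ 0.56  -0.15   0.116]
postB [ 0.569 -0.188  0.116]
anv/catch [ 0.485 -0.04   0.07 ]
lens [ 0.624 -0.349  0.074]
tube [ 0.678 -0.068  0.028]
tray [ 0.382 -0.083  0.02 ]
```

View pics/crop0.png

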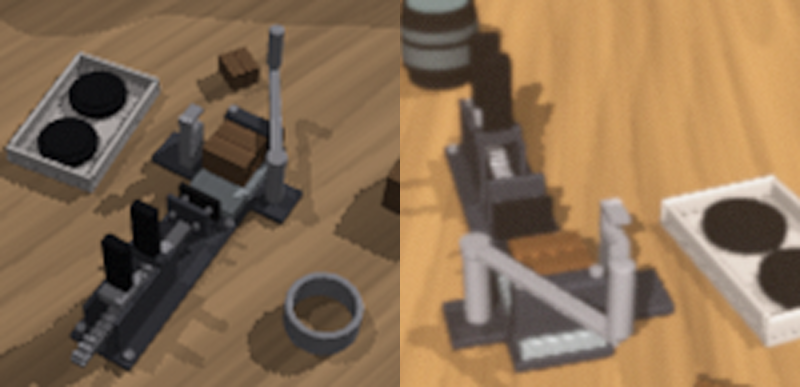

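```bash
python3 - <<'E'
from h import *
import pickle
from scipy.optimize import least_squares
fs=pickle.load(open('f0.pkl','rb'));s,d=fs['scene'],fs['side']
def w(p,c): 
    a=np.cos(p[2]),np.sin(p[2]);return np.array([p[0]+a[0]*c[0]-a[1]*c[1],p[1]+a[1]*c[0]+a[0]*c[1],c[2]])
def r(p):
    k=(.138+.112*np.sin(p[3]),-.042+.112*np.cos(p[3]),.106)
    pv=(.138,-.042,p[4]);o=[]
    for f,px,c in [(s,(304.4,196.9),(0,0,.116)),(s,(293.9,209.2),(-.032,0,.116)),(s,(321.2,162),(.136,.044,.07)),(s,(353.5,178),pv),(s,(353.5,131.3),k),(d,(365.6,234.5),(.136,.044,.07)),(d,(367.5,253.2),k),(d,(313,245),pv)]:
        o+=list(proj(f,w(p,c))-px)
    return o
q=least_squares(r,[.56,-.15,1.8,.9,.08],loss='soft_l1')
print(q.x.round(4),np.array(r(q.x)).round(1).reshape(-1,2).tolist())
p=q.x
for n,c in [('knob',(.138+.112*np.sin(p[3]),-.042+.112*np.cos(p[3]),.106)),('knobshut',(.138,.07,.1)),('pivot',(.138,-.042,.09)),('trigback',(-.038-.0,0,.092)),('postfront',(.006,0,.092)),('grip',(-.016,0,.09)),('catch',(.136,.044,.07))]:print(n,w(p,c).round(4))
E
```

```text
[ 0.5566 -0.1501  1.8538  1.0369  0.0634] [[-0.8, 0.1], [0.7, -1.4], [0.0, 0.1], [0.0, 0.1], [0.0, -0.8], [-0.3, -1.5], [0.1, 0.1], [-0.2, -0.1]]
knob [0.4768 0.0708 0.106 ]
knobshut [ 0.4509 -0.0372  0.1   ]
pivot [ 0.5584 -0.0059  0.09  ]
trigback [ 0.5672 -0.1866  0.092 ]
postfront [ 0.5549 -0.1444  0.092 ]
grip [ 0.5611 -0.1655  0.09  ]
catch [ 0.4764 -0.0318  0.07  ]
```

Candidates: block = the one in the clamp at scene (338,178); lookalikes are the small cube at (339,145) and the large block at (411,189). The keeper knob is the knob on the swung arm at scene (353,131), not the catch at (321,162). The trigger is the rear black post at (294,209), and the fixed post is at (304,197). The crop confirms these. Next I move above the knob.

```bash
A='{"linear":[[0.07,-0.14,-0.02],[0.14,-0.28,-0.04],[0.21,-0.42,-0.06],[0.28,-0.56,-0.08],[0.34,-0.68,-0.09]],"delta_rot":[[0,0,0],[0,0,0],[0,0,0],[0,0,0],[0,0,0]],"fingers":[0,-0.2,-0.3,-0.3,-0.3]}'
python3 -m crank '{"linear":[[0.07,-0.14,-0.02],[0.14,-0.28,-0.04],[0.21,-0.42,-0.06],[0.28,-0.56,-0.08],[0.34,-0.68,-0.09]],"delta_rot":[[0,0,0],[0,0,0],[0,0,0],[0,0,0],[0,0,0]],"fingers":[0,-0.2,-0.3,-0.3,-0.3]}' 20
python3 -m crank '{"linear":[[0.07,-0.14,-0.02],[0.14,-0.28,-0.04],[0.21,-0.42,-0.06],[0.28,-0.56,-0.08],[0.34,-0.68,-0.09]],"delta_rot":[[0,0,0],[0,0,0],[0,0,0],[0,0,0],[0,0,0]],"fingers":[-0.3,-0.3,-0.3,-0.3,-0.3]}'
python3 -m crank '{"linear":[[0.07,-0.14,0],[0.14,-0.28,0],[0.21,-0.42,0],[0.28,-0.56,0],[0.34,-0.68,0]],"delta_rot":[[0,0,0],[0,0,0],[0,0,0],[0,0,0],[0,0,0]],"fingers":[-0.3,-0.3,-0.3,-0.3,-0.3]}'
python3 - <<'E'
from h import *
f=grab_frame('wrist');save(f,'pics/w1.png');o=observe();print(o['position'],o['tool_rot'])
for n,P in [('knobtop',(.4768,.0708,.106)),('pivottop',(.5584,-.0059,.063)),('catch',(.4764,-.0318,.07)),('post',(.5566,-.1501,.116))]:print(n,proj(f,P).round(1))
E
```

```text
clock: 0.65
position: [0.3069, 0.4124, 0.2254]
tool_rot: [-3.141, 0.0, 2.779]
force: [0.8, 0.6, 0.1]
grip_width: 0.03
finger_force: 0.0
clock: 1.15
position: [0.3917, 0.2425, 0.203]
tool_rot: [-3.141, -0.0, 2.779]
force: [0.3, 0.8, 0.4]
grip_width: 0.03
finger_force: 0.0
clock: 1.65
position: [0.4768, 0.0725, 0.2033]
tool_rot: [-3.141, 0.0, 2.779]
force: [0.3, 1.0, 0.5]
grip_width: 0.0299
finger_force: 0.0
[0.47865368 0.06795915 0.20341205] [-3.14015974e+00  1.81571723e-03  2.77461197e+00]
knobtop [321.7 210.8]
pivottop [280.  294.4]
catch [218.5 235.5]
post [122.7 376.9]
```

View pics/w1.png

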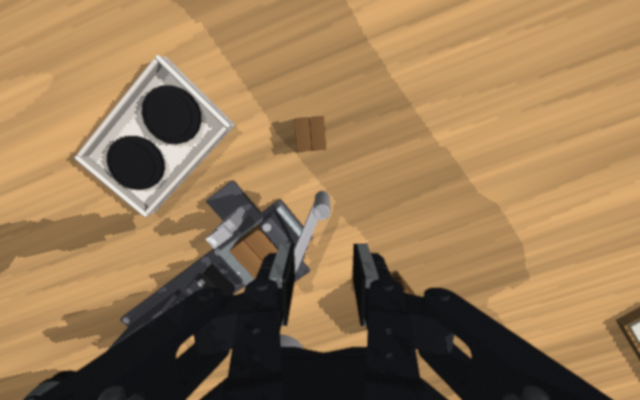

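```bash
python3 - <<'E'
from h import *
f=grab_frame('wrist');o=observe();print(o['position'],o['tool_rot'],f['xyz'],f['orientation'])
for n,P in [('knobtop',(.4768,.0708,.106)),('knobbot',(.4768,.0708,.062)),('pivottop',(.5584,-.0059,.063)),('catch',(.4764,-.0318,.07)),('catchbot',(.4764,-.0318,.0)),('post',(.5566,-.1501,.116))]:print(n,proj(f,P).round(1))
cv2.imwrite('pics/w2.png',cv2.resize(f['image'][150:350,150:400,::-1],(750,600),interpolation=cv2.INTER_CUBIC))
E
```

```text
[0.47757912 0.07040452 0.20326568] [-3.14054949e+00  1.00030089e-03  2.77431893e+00] [0.40984787 0.09429404 0.33029474] [2.84782774e+00 1.68751519e-03 1.20341967e+00]
knobtop [326.5 206.5]
knobbot [326.1 192. ]
pivottop [284.1 291.4]
catch [222.6 232.3]
catchbot [242.1 208.9]
post [127.5 373.9]
```

View pics/w2.png

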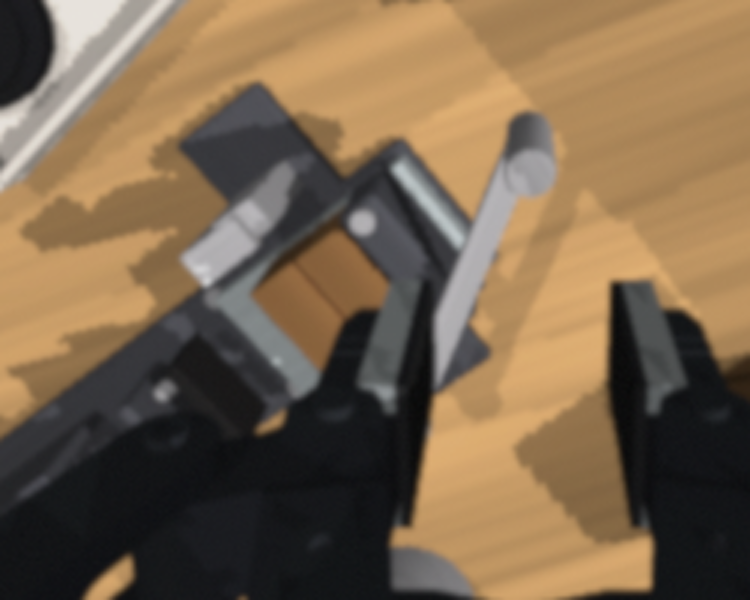

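The knob top is at crop (530,172), full (326.7,207.3), which matches the prediction to within 1 px. Next I descend around the knob, then swing it.

```bash

python3 -m crank '{"linear":[[0,0,-0.15],[0,0,-0.3],[0,0,-0.452],[0,0,-0.452],[0,0,-0.452]],"delta_rot":[[0,0,0],[0,0,0],[0,0,0],[0,0,0],[0,0,0]],"fingers":[-0.3,-0.3,-0.3,-0.55,-0.55]}'
python3 -m crank '{"linear":[[-0.024,-0.031,0],[-0.048,-0.062,0],[-0.067,-0.096,0],[-0.085,-0.13,0],[-0.098,-0.167,0]],"delta_rot":[[0,0,0.1],[0,0,0.2],[0,0,0.3],[0,0,0.4],[0,0,0.5]],"fingers":[-0.55,-0.55,-0.55,-0.55,-0.55]}'
python3 -m crank '{"linear":[[-0.012,-0.037,0],[-0.018,-0.076,0],[-0.023,-0.115,0],[-0.022,-0.154,0],[-0.020,-0.193,0]],"delta_rot":[[0,0,0.1],[0,0,0.2],[0,0,0.3],[0,0,0.4],[0,0,0.5]],"fingers":[-0.55,-0.55,-0.55,-0.55,-0.55]}'
python3 -m crank '{"linear":[[0.006,-0.036,0],[0.014,-0.06,0],[0.014,-0.072,0],[0.014,-0.072,0]],"delta_rot":[[0,0,0.1],[0,0,0.2],[0,0,0.2],[0,0,0.2]],"fingers":[-0.55,-0.55,-0.55,-0.55]}'
```

```text
clock: 2.25
position: [0.476, 0.0746, 0.0907]
tool_rot: [-3.141, -0.001, 2.78]
force: [0.1, -0.0, 0.4]
grip_width: 0.0192
finger_force: 0.3
clock: 2.75
position: [0.4525, 0.0329, 0.0926]
tool_rot: [3.141, 0.003, 3.044]
force: [0.5, 1.2, 0.3]
grip_width: 0.0193
finger_force: 0.7
clock: 3.25
position: [0.4478, -0.0158, 0.0926]
tool_rot: [-3.141, 0.003, -2.978]
force: [-1.9, 1.1, -0.7]
grip_width: 0.0191
finger_force: 0.5
clock: 3.65
position: [0.451, -0.0339, 0.0917]
tool_rot: [-3.14, 0.002, -2.877]
force: [0.0, 0.6, 0.6]
grip_width: 0.0192
finger_force: 0.0
```

```bash

for i in 1 2 3; do python3 -m crank '{"linear":[[0.004,-0.016,0],[0.004,-0.016,0]],"delta_rot":[[0,0,0],[0,0,0]],"fingers":[-0.55,-0.55]}' | grep -E 'pos|^force'; done
```

```text
position: [0.4515, -0.0377, 0.0907]
force: [0.3, 0.2, -0.7]
position: [0.452, -0.0402, 0.0903]
force: [-3.6, 10.4, 6.8]
position: [0.4523, -0.0409, 0.0902]
force: [-10.6, 36.2, 12.3]
```

```bash

python3 -m crank '{"linear":[[-0.007,0.026,0],[-0.007,0.026,0],[-0.007,0.026,0.2],[-0.007,0.026,0.4]],"delta_rot":[[0,0,0],[0,0,0],[0,0,0],[0,0,0]],"fingers":[-0.4,-0.3,-0.2,-0.2]}' | grep -E 'pos|^force|rot'
python3 - <<'E'
from h import *
f=grab_frame('scene');cv2.imwrite('pics/s2.png',cv2.resize(f['image'][120:265,250:400,::-1],(620,600),interpolation=cv2.INTER_CUBIC))
P=[(.4509,-.0372,.106),(.4509,-.0372,.062),(.4764,-.0318,.07)]
for p in P: q=proj(f,p); print(q.round(1),((q-[250,120])*4.133).round(0))
E
```

```text
position: [0.4506, -0.0394, 0.1906]
tool_rot: [3.141, -0.004, -2.875]
force: [0.6, 0.4, -0.9]
[312.  146.5] [256. 109.]
[312.5 159.6] [258. 164.]
[321.2 162.1] [294. 174.]
```

View pics/s2.png

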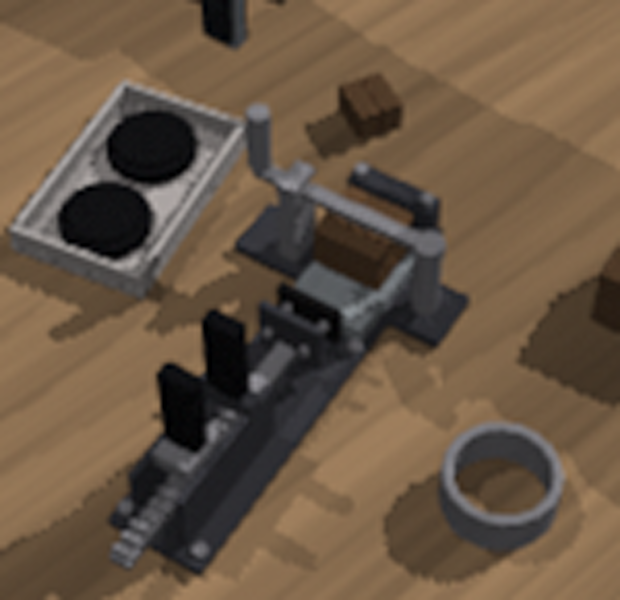

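Keeper is shut: the knob is at crop (257,112) against a predicted (256,109), with the arm lying in the catch. Next is the trigger.

```bash

python3 -m crank '{"linear":[[0.1,-0.12,0.04],[0.22,-0.26,0.04],[0.34,-0.4,0.04],[0.445,-0.516,0.04],[0.445,-0.516,0.04]],"delta_rot":[[0,0,0],[0,0,0.035],[0,0,0.035],[0,0,0.035],[0,0,0.035]],"fingers":[0.2,0.4,0.65,0.65,0.65]}' | grep -E 'pos|^force|rot|grip'
python3 -m crank '{"linear":[[0,0,0],[0,0,0]],"delta_rot":[[0,0,0],[0,0,0]],"fingers":[0.65,0.65]}' | grep -E 'pos|^force|rot|grip'
python3 - <<'E'
from h import *
f=grab_frame('wrist');save(f,'pics/w3.png');o=observe();print(o['position'],o['tool_rot'])
for n,P in [('post',(.5566,-.1501,.116)),('trig',(.5672,-.1866,.116))]:print(n,proj(f,P).round(1))
E
```

```text
position: [0.5644, -0.1729, 0.1997]
tool_rot: [-3.14, 0.0, -2.862]
force: [-1.7, 0.7, 0.5]
grip_width: 0.0701
position: [0.5622, -0.1675, 0.2001]
tool_rot: [3.141, -0.001, -2.856]
force: [0.2, -0.2, -0.3]
grip_width: 0.0705
[ 0.56228544 -0.16732554  0.20036884] [ 3.14143124e+00 -2.49459389e-04 -2.85597948e+00]
post [348.3 215.3]
trig [296.8 215.2]
```

View pics/w3.png

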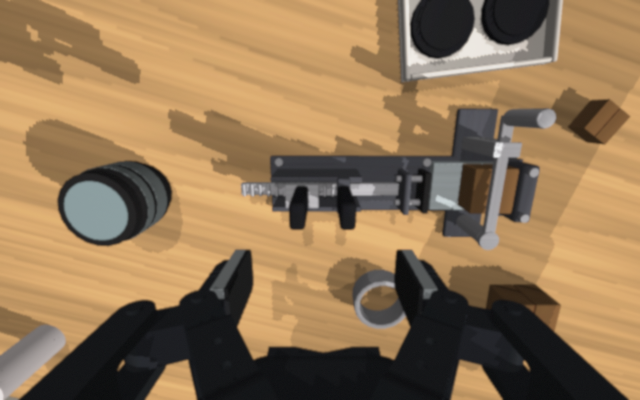

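The trigger top is at about (298,215) and the fixed post at (348,215). Both sit between the fingers and match the prediction. I'll descend and do a first trial squeeze.

```bash

python3 -m crank '{"linear":[[0,0,-0.15],[0,0,-0.3],[0,0,-0.42],[0,0,-0.42],[0,0,-0.42]],"delta_rot":[[0,0,0],[0,0,0],[0,0,0],[0,0,0],[0,0,0]],"fingers":[0.65,0.65,0.65,0.4,0.22]}' 20| grep -E 'pos|force|grip'
python3 -m crank '{"linear":[[0,0,0],[0,0,0],[0,0,0]],"delta_rot":[[0,0,0],[0,0,0],[0,0,0]],"fingers":[0.22,0.17,0.17]}' | grep -E 'pos|force|grip'
python3 -m crank '{"linear":[[-0.003,0.01,0],[-0.006,0.019,0],[-0.006,0.019,0]],"delta_rot":[[0,0,0],[0,0,0],[0,0,0]],"fingers":[0.05,-0.06,-0.06]}' | grep -E 'pos|force|grip'
```

```text
position: [0.5628, -0.1676, 0.0961]
force: [0.5, 0.4, 0.7]
grip_width: 0.0524
finger_force: 0.0
position: [0.5635, -0.1681, 0.0967]
force: [0.7, -1.0, 3.5]
grip_width: 0.0494
finger_force: 1.9
position: [0.5622, -0.1634, 0.0966]
force: [0.8, -0.8, 6.7]
grip_width: 0.0402
finger_force: 4.9
```

```bash

python3 -m crank '{"linear":[[-0.003,0.01,0],[-0.005,0.018,0],[-0.005,0.018,0]],"delta_rot":[[0,0,0],[0,0,0],[0,0,0]],"fingers":[-0.17,-0.29,-0.29]}' | grep -E 'pos|force|grip'
python3 -m crank '{"linear":[[0.004,-0.013,0],[0.008,-0.026,0],[0.011,-0.037,0],[0.011,-0.037,0]],"delta_rot":[[0,0,0],[0,0,0],[0,0,0],[0,0,0]],"fingers":[-0.1,0.1,0.21,0.21]}' | grep -E 'pos|force|grip'
echo second
python3 -m crank '{"linear":[[-0.004,0.013,0],[-0.008,0.026,0],[-0.011,0.037,0],[-0.011,0.037,0]],"delta_rot":[[0,0,0],[0,0,0],[0,0,0],[0,0,0]],"fingers":[0.05,-0.13,-0.29,-0.29]}' | grep -E 'pos|force|grip'
python3 - <<'E'
from h import *
f=grab_frame('side');g=grab_frame('scene')
a=cv2.resize(f['image'][195:300,285:400,::-1],(400,365),interpolation=cv2.INTER_CUBIC);b=cv2.resize(g['image'][155:260,265:380,::-1],(400,365),interpolation=cv2.INTER_CUBIC)
cv2.imwrite('pics/p1.png',np.hstack([b,a]))
E
```

```text
position: [0.5608, -0.1587, 0.0966]
force: [-0.8, -0.1, 10.5]
grip_width: 0.0306
finger_force: 7.5
position: [0.5626, -0.1685, 0.0952]
force: [0.3, -0.4, 0.2]
grip_width: 0.0516
finger_force: 0.0
second
position: [0.5603, -0.1589, 0.0959]
force: [-1.1, 0.4, 8.3]
grip_width: 0.0304
finger_force: 6.1
```

View pics/p1.png

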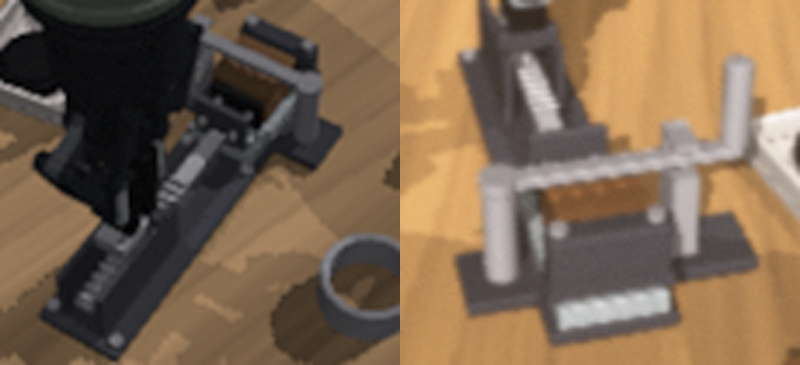

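The jaw has advanced close to the block and the keeper is still shut. The next stroke goes in small monitored steps.

```bash

python3 -m crank '{"linear":[[0.004,-0.013,0],[0.008,-0.026,0],[0.011,-0.037,0],[0.011,-0.037,0]],"delta_rot":[[0,0,0],[0,0,0],[0,0,0],[0,0,0]],"fingers":[-0.1,0.1,0.21,0.21]}' | grep -E 'force|grip'
python3 -m crank '{"linear":[[-0.004,0.013,0],[-0.004,0.013,0]],"delta_rot":[[0,0,0],[0,0,0]],"fingers":[0.05,0.05]}' | grep -E 'force|grip'
python3 -m crank '{"linear":[[-0.002,0.007,0],[-0.002,0.007,0]],"delta_rot":[[0,0,0],[0,0,0]],"fingers":[-0.03,-0.03]}' | grep -E 'force|grip'
python3 -m crank '{"linear":[[-0.002,0.007,0],[-0.002,0.007,0]],"delta_rot":[[0,0,0],[0,0,0]],"fingers":[-0.12,-0.12]}' | grep -E 'force|grip'
```

```text
force: [0.0, 0.5, 0.1]
grip_width: 0.0521
finger_force: 0.0
force: [0.9, -4.4, 2.8]
grip_width: 0.0446
finger_force: 2.4
force: [1.1, -7.4, 4.3]
grip_width: 0.0418
finger_force: 3.1
force: [1.0, -7.1, 7.5]
grip_width: 0.038
finger_force: 5.6
```

```bash

for i in 1 2; do python3 -m crank '{"linear":[[-0.002,0.006,0],[-0.002,0.006,0]],"delta_rot":[[0,0,0],[0,0,0]],"fingers":[-0.2,-0.2]}' | grep -E 'force|grip'; python3 -m crank '{"linear":[[0,0,0]],"delta_rot":[[0,0,0]],"fingers":[-0.25]}' | grep -E 'pos|force|grip';done
```

```text
force: [-2.6, -6.9, 15.0]
grip_width: 0.0342
finger_force: 12.1
position: [0.5606, -0.1603, 0.0964]
force: [-5.1, -1.8, 21.4]
grip_width: 0.0331
finger_force: 17.9
force: [2.8, -14.3, 9.5]
grip_width: 0.0342
finger_force: 6.5
position: [0.5604, -0.1598, 0.0964]
force: [-0.1, -9.4, 14.6]
grip_width: 0.0323
finger_force: 14.5
```

```bash

python3 -m crank '{"linear":[[0,0,0],[0,0,0],[0,0,0],[0,0,0],[0,0,0]],"delta_rot":[[0,0,0],[0,0,0],[0,0,0],[0,0,0],[0,0,0]],"fingers":[-0.25,-0.25,-0.25,-0.25,-0.25]}'
cat > m.py <<'E'
from h import *
u=np.array([-.279,.960]);o=observe();w=o['grip_width']*1e3
t=np.dot(o['position'][:2]-np.array([.5566,-.1501]),u)*1e3;n=-np.dot(o['force'][:2],u)
print('tcp',t.round(2),'rear',(t-w/2).round(2),'front',(t+w/2).round(2),'w',w.round(2),'net',n.round(1),'ff',round(o['finger_force'],1),'F',o['force'].round(1),'M',o['moment'].round(2))
E
for i in 1 2 3; do python3 -m crank '{"linear":[[0,0,0]],"delta_rot":[[0,0,0]],"fingers":[-0.25]}' >/dev/null; python3 m.py; done
```

```text
clock: 9.85
position: [0.5605, -0.1598, 0.0964]
tool_rot: [-3.139, 0.002, -2.858]
force: [-1.2, -8.3, 14.8]
grip_width: 0.0322
finger_force: 14.2Traceback (most recent call last):
  File "m.py", line 4, in <module>
    print('tcp',t.round(2),'rear',(t-w/2).round(2),'front',(t+w/2).round(2),'w',w.round(2),'net',n.round(1),'ff',round(o['finger_force'],1),'F',o['force'].round(1),'M',o['moment'].round(2))
                                                                                ^^^^^^^
AttributeError: 'float' object has no attribute 'round'
Traceback (most recent call last):
  File "m.py", line 4, in <module>
    print('tcp',t.round(2),'rear',(t-w/2).round(2),'front',(t+w/2).round(2),'w',w.round(2),'net',n.round(1),'ff',round(o['finger_force'],1),'F',o['force'].round(1),'M',o['moment'].round(2))
                                                                                ^^^^^^^
AttributeError: 'float' object has no attribute 'round'
Traceback (most recent call last):
  File "m.py", line 4, in <module>
    print('tcp',t.round(2),'rear',(t-w/2).round(2),'front',(t+w/2).round(2),'w',w.round(2),'net',n.round(1),'ff',round(o['finger_force'],1),'F',o['force'].round(1),'M',o['moment'].round(2))
                                                                                ^^^^^^^
AttributeError: 'float' object has no attribute 'round'
```

```bash
sed -i 's/\*1e3$/*1e3/; s/w=o\[.grip_width.\]\*1e3/w=np.float64(o["grip_width"]*1e3)/' m.py; python3 m.py
python3 -m crank '{"linear":[[-0.0025,0.0085,0],[-0.0025,0.0085,0],[-0.0025,0.0085,0],[-0.0025,0.0085,0]],"delta_rot":[[0,0,0],[0,0,0],[0,0,0],[0,0,0]],"fingers":[-0.15,-0.15,-0.15,-0.15]}' >/dev/null; python3 m.py
python3 -m crank '{"linear":[[0,0,0],[0,0,0]],"delta_rot":[[0,0,0],[0,0,0]],"fingers":[-0.15,-0.15]}' >/dev/null; python3 m.py
```

```text
tcp -10.43 rear -26.73 front 5.87 w 32.6 net 8.5 ff 14.2 F [-1.5 -9.3 14.3] M [-1.92  0.08 -0.06]
tcp -8.98 rear -27.19 front 9.23 w 36.43 net 14.8 ff 7.7 F [  4.5 -14.1   5.2] M [-2.93 -0.85 -0.04]
tcp -9.03 rear -27.18 front 9.13 w 36.31 net 15.2 ff 7.7 F [  4.8 -14.5   4.7] M [-2.99 -0.81  0.03]
```

```bash

python3 -m crank '{"linear":[[0.001,-0.003,0],[0.002,-0.0065,0],[0.002,-0.0065,0],[0.002,-0.0065,0]],"delta_rot":[[0,0,0],[0,0,0],[0,0,0],[0,0,0]],"fingers":[-0.2,-0.25,-0.26,-0.26]}' >/dev/null; python3 m.py
python3 -m crank '{"linear":[[0,0,0],[0,0,0],[0,0,0],[0,0,0],[0,0,0]],"delta_rot":[[0,0,0],[0,0,0],[0,0,0],[0,0,0],[0,0,0]],"fingers":[-0.26,-0.26,-0.26,-0.26,-0.26]}'; python3 m.py
python3 - <<'E'
from h import *
f=grab_frame('side');g=grab_frame('scene')
a=cv2.resize(f['image'][195:300,285:400,::-1],(400,365),interpolation=cv2.INTER_CUBIC);b=cv2.resize(g['image'][155:260,265:380,::-1],(400,365),interpolation=cv2.INTER_CUBIC)
cv2.imwrite('pics/p2.png',np.hstack([b,a]))
E
```

```text
tcp -10.22 rear -26.4 front 5.96 w 32.35 net 10.5 ff 14.0 F [  0.5 -10.8  12.9] M [-2.27 -0.09 -0.06]
clock: 11.65
position: [0.5605, -0.1596, 0.0964]
tool_rot: [-3.139, 0.002, -2.858]
force: [0.1, -11.1, 12.6]
grip_width: 0.0318
finger_force: 14.0
tcp -10.23 rear -26.14 front 5.68 w 31.82 net 10.7 ff 14.0 F [  0.1 -11.1  12.6] M [-2.23 -0.09 -0.05]
```

View pics/p2.png

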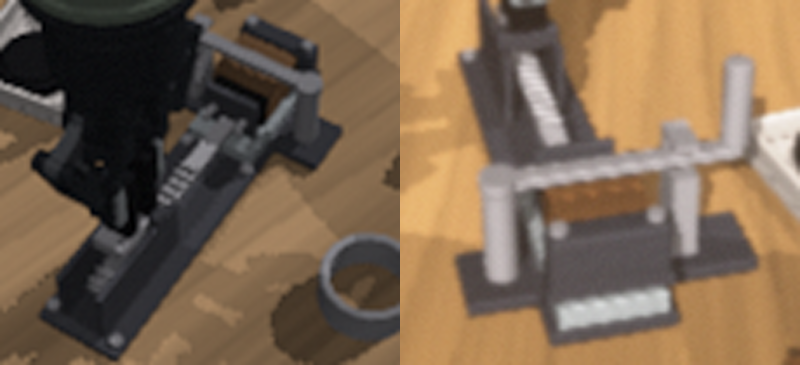

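The jaw pad presses the block against the anvil, and the keeper is still in its catch. Rear-finger force is about 19.4 N, so the pad carries about 10.9 N, or about 7 mm. Readings are steady, so I'm handing in.

```bash
python3 -c "
from workcell import bot
print(bot.job_done())"
```

```text
the job is handed in; nothing more can be done
None
```

I handed the job in with the keeper shut home in its catch and the trigger still squeezed after three strokes, the sprung pad pushed in about 7 mm of its 14 mm; that figure is worked out from the finger forces, not measured directly.

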